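# Load the spring tester to its marks

## Task

Check the cooker spring in the tester: put the plain steel ring weights over the pan's stem one at a time, lowering each one gently until it rests on the pan or on the ring below and letting go, until the pan's top comes to rest between the two black marks, and then add no more. Do not drop rings or jolt the pan, never push it down onto its stop and do not lean on the tester; unneeded rings stay on the bench and everything else stays where it is.

Things in the scene. Friction and masses are not known exactly. Their poses are not given: they have to be found in the camera images.
- tester: The spring tester's fixed frame: dark steel base plate 150 x 160 x 14 mm (its x by y), in its middle a 60 mm wide sleeve up to 58 mm, at x +55, y +70 mm of its own frame an aluminium upright 16 x 14 mm, 140 mm tall, with two thin black level crossbars as marks. Origin: centre of the plate's underside on the bench; z up. Fixed.
- tester_axis (a point): Point on the frame's axis 130 mm above its origin, the height of the pan's top when fully up. The round pan (80 mm across, 4 mm thick) is centred on the axis within 1 mm, but its steel stem (14 mm diameter, 62 mm tall above the pan, top edge chamfered 1 mm) stands 6 mm off the pan's centre, and the pan lies any way round, differently each time: find the stem by feel or sight.
- upper_mark (a point): Middle of the upper of two thin black crossbars (56 mm) held by the upright just outside the pan's edge, 98.5 mm above the bench: the pan's top face is level with it when sunk 31.5 mm. A ring (bore 1.2 mm wider all round than the stem) that is not over the stem stands on its top and presses the pan down; once over it, the pan springs back up through the bore.
- lower_mark (a point): Middle of the lower black crossbar, 85.5 mm above the bench: the pan's top face is level with it when sunk 44.5 mm. Empty, the pan rests 7 to 17 mm down, as its own weight differs each time; two or three rings are needed to bring its top face between the marks.
- pan (a joint): How far the sprung pan has sunk, in m: 0 fully up, 0.060 on its stop. The pan's top face is 130 mm above the bench minus this value. It only goes up and down, on a spring of 0.25 N per mm, damped (14 N per m/s), so each ring sinks it about 10 mm. Top face at the upper mark: 0.0315; at the lower mark: 0.0445.
- ring1: Plain bright steel ring weight, one of four alike: outside diameter 52 mm, 18 mm high, bore 16.4 mm right through, about 260 g (each up to 8 % more or less). Lies flat on the bench at the start. Origin: centre of its underside, z up its axis.
- ring2: Plain bright steel ring weight, one of four alike: outside diameter 52 mm, 18 mm high, bore 16.4 mm right through, about 260 g (each up to 8 % more or less). Lies flat on the bench at the start. Origin: centre of its underside, z up its axis.
- ring3: Plain bright steel ring weight, one of four alike: outside diameter 52 mm, 18 mm high, bore 16.4 mm right through, about 260 g (each up to 8 % more or less). Lies flat on the bench at the start. Origin: centre of its underside, z up its axis.
- ring4: Plain bright steel ring weight, one of four alike: outside diameter 52 mm, 18 mm high, bore 16.4 mm right through, about 260 g (each up to 8 % more or less). Lies flat on the bench at the start. Origin: centre of its underside, z up its axis.
- slug: Solid steel disc without a bore, diameter 52 mm, 18 mm high, lying among the rings; not to be used. Origin: centre of its underside.
- bush: Steel bush lying among the rings: diameter 40 mm, 26 mm high, with a 9 mm bore too small for the stem; not to be used. Origin: centre of its underside.
- driver: Screwdriver with a red handle lying on the bench, about 200 mm long. Bystander.
- spanner: Steel spanner lying on the bench, about 160 mm long. Bystander.
- jar: Closed glass jar, 64 mm diameter, 75 mm tall, standing. Bystander. Origin: centre of its underside.
- cup: Grey plastic cup, 72 mm diameter, 85 mm tall, standing. Bystander. Origin: centre of its underside.
- screwbox: Low black divided tray, 80 x 120 x 40 mm. Bystander. Origin: centre of its underside.

How it is judged:
On the way, in this order (a step that is already met when the one before it is completed fails the run):
1. the first ring rests over the stem on the pan, let go, while the others still lie on the bench ((((horizontal distance between ring1 and tester_axis below 0.012 m and z of ring1 in the frame of tester_axis between -0.065 and 0 m and angle between ring1's own z axis and vertical below 0.12 rad) and (horizontal distance between ring2 and tester_axis above 0.11 m and height (world z) of ring2 below 0.005 m) and (horizontal distance between ring3 and tester_axis above 0.11 m and height (world z) of ring3 below 0.005 m) and (horizontal distance between ring4 and tester_axis above 0.11 m and height (world z) of ring4 below 0.005 m)) or ((horizontal distance between ring2 and tester_axis below 0.012 m and z of ring2 in the frame of tester_axis between -0.065 and 0 m and angle between ring2's own z axis and vertical below 0.12 rad) and (horizontal distance between ring1 and tester_axis above 0.11 m and height (world z) of ring1 below 0.005 m) and (horizontal distance between ring3 and tester_axis above 0.11 m and height (world z) of ring3 below 0.005 m) and (horizontal distance between ring4 and tester_axis above 0.11 m and height (world z) of ring4 below 0.005 m)) or ((horizontal distance between ring3 and tester_axis below 0.012 m and z of ring3 in the frame of tester_axis between -0.065 and 0 m and angle between ring3's own z axis and vertical below 0.12 rad) and (horizontal distance between ring1 and tester_axis above 0.11 m and height (world z) of ring1 below 0.005 m) and (horizontal distance between ring2 and tester_axis above 0.11 m and height (world z) of ring2 below 0.005 m) and (horizontal distance between ring4 and tester_axis above 0.11 m and height (world z) of ring4 below 0.005 m)) or ((horizontal distance between ring4 and tester_axis below 0.012 m and z of ring4 in the frame of tester_axis between -0.065 and 0 m and angle between ring4's own z axis and vertical below 0.12 rad) and (horizontal distance between ring1 and tester_axis above 0.11 m and height (world z) of ring1 below 0.005 m) and (horizontal distance between ring2 and tester_axis above 0.11 m and height (world z) of ring2 below 0.005 m) and (horizontal distance between ring3 and tester_axis above 0.11 m and height (world z) of ring3 below 0.005 m))) and contact force between each of ring1, ring2, ring3, ring4 and the fingers below 0.05 N and value of joint pan below 0.0315 m), for 0.2 s.
2. with further rings added and let go, the pan's top is between the two marks (value of joint pan between 0.0315 and 0.0445 m and contact force between each of ring1, ring2, ring3, ring4 and the fingers below 0.05 N and ((horizontal distance between ring1 and tester_axis below 0.012 m and z of ring1 in the frame of tester_axis between -0.065 and 0.012 m and angle between ring1's own z axis and vertical below 0.12 rad) or (horizontal distance between ring1 and tester_axis above 0.11 m and height (world z) of ring1 below 0.005 m)) and ((horizontal distance between ring2 and tester_axis below 0.012 m and z of ring2 in the frame of tester_axis between -0.065 and 0.012 m and angle between ring2's own z axis and vertical below 0.12 rad) or (horizontal distance between ring2 and tester_axis above 0.11 m and height (world z) of ring2 below 0.005 m)) and ((horizontal distance between ring3 and tester_axis below 0.012 m and z of ring3 in the frame of tester_axis between -0.065 and 0.012 m and angle between ring3's own z axis and vertical below 0.12 rad) or (horizontal distance between ring3 and tester_axis above 0.11 m and height (world z) of ring3 below 0.005 m)) and ((horizontal distance between ring4 and tester_axis below 0.012 m and z of ring4 in the frame of tester_axis between -0.065 and 0.012 m and angle between ring4's own z axis and vertical below 0.12 rad) or (horizontal distance between ring4 and tester_axis above 0.11 m and height (world z) of ring4 below 0.005 m))), for 0.3 s.
At the end, for the whole second after the job is handed in: The pan is at rest with its top face between the two marks (sunk 31.5 to 44.5 mm), every ring is either over the stem (within 12 mm of the tester's axis, flat) or lying on the bench clear of the tester (over 110 mm from its axis), and the rings are let go (all of step 2 and velocity of joint pan between -0.01 and 0.01 m/s); the robot touches nothing.
It fails at once if the pan is pushed down onto its stop (sunk more than 57 mm) (value of joint pan above 0.057 m).
It fails at once if the pan is jolted: it sinks faster than 0.2 m/s (velocity of joint pan above 0.2 m/s).
It fails at once if the arm bears on the tester's frame with more than 20 N (contact force between any of the arm, the fingers and tester above 20 N).
It fails at once if a bystander or lookalike is moved more than 25 mm (distance of any of slug, bush, driver, spanner, jar, cup, screwbox from where it was at the start of the episode above 0.025 m).
It also fails if it takes over 72 s, if anything falls off the work surface, if the arm or the gripper's body presses on something with over 40 N, if the wrist force passes 120 N, or if a joint passes its speed limit or range.

## Robot

A 6-joint arm with a two-finger parallel gripper is mounted at the origin on the work surface. World frame = base frame: x ahead of the robot, y to its left, z up, the work surface at z = 0. Lengths are in m, angles in rad, forces in N, time in s.
With the tool pointing down it reaches from about 0.425 to 0.95 m from the base axis. Payload 3.5 kg.
Tool frame: the origin (TCP) lies between the finger pads; the fingertips stand 22 mm ahead of it and the grasp point (between the pads) lies 3 mm ahead of it (ctrl.nose_length is the z of the fingertips in the tool frame, in m); z points along the fingers, y is the line along which they close (so a half turn about z gives the same grasp; the last joint's range is limited). The gripper opens to 85 mm and grips with 20 to 120 N. Pads are 22 mm wide; open, the fingers measure 114 mm over their backs; the gripper's body (76 mm by 85 mm) begins 54 mm behind the grasp point. The pads swing forward as they close: fully open they stand 13 mm farther back than shut.
Start: joints at [-1.334, 0.286, 1.577, -0, 1.279, -0.15], TCP at [0.255, -0.625, 0.228] pointing down, gripper open.
Joint ranges: [-2.77, 2.77], [-0.9, 2.22], [0.21, 2.48], [-1.53, 4.67], [0.24, 2.81], [-2.84, 2.84]. Speed limits (rad/s): [2.79, 2.79, 3.14, 3.14, 3.14, 3.14].

## Interface

Orientations are given as a unit quaternion [x, y, z, w].
In Python, from plant import ctrl gives the robot as it stands. The module is installed in compiled form; this text tells all that it offers.
- The arm moves only by the tool send_rows, never from a script. Its argument "rows" is text: rows parted by semicolons, each of 7 numbers parted by spaces: the turn, a rotation vector about the tool's x, y, z in normalised numbers (1 is 360 degrees), then the shift along the tool's x, y, z in a scale on which 1.0 is 600 mm, then the opening, from -1 (shut) to 1 (fully open). A call has 1 to 8 rows; each row is the pose to reach, as a shift and turn from the pose commanded when the call began, along the tool's axes at that moment; what a row does not reach only later rows make up. A row lasts 1/8 s, in which the tool goes at most 62.5 mm and 10.7 degrees, less where a joint would pass 70% of its speed; a pose out of reach is approached as far as the arm can. A call with a gripper value outside its range is refused whole. The fingers move at their own pace and stop on an object; "grip_force" is the grip in N (left out, the last holds). Time passes only in rows, so rows that repeat a pose let the fingers close. It gives the time, the measured TCP pose, the force, the opening and the grip force at its end, in the units of the state.
- ctrl.get_state(): the state, without advancing time (a new reading comes with each control period).
- ctrl.read_camera(name): name is "scene" or "top"; returns a dict with "color" (420x560x3 uint8, red, green, blue), "fx", "fy", "cx", "cy" (pixels), "extrinsics" (4x4, takes a point from world to camera coordinates). Camera axes: x right, y down, z forward; pixel columns grow to the right and rows downward; lengths in m; the calibration is good to about 2 mm. A picture is of the moment at which its call begins. There is no depth.
- ctrl.sign_off(): hands the job in; it is judged then, once.
Trained networks look in a picture, given as the dict that the camera call returned (one of the last four; its "shot" number tells which), for a name from the list of things; names that differ only in an ending like _2 or _b are one class to them, and where a whole thing is asked for, a point or a joint stands for the part that bears it (a point fixed in the world has none). Each returns a list of dicts, best first, with "p" (0 to 1); they miss things now and then, are a little off and sometimes report something else, mostly with a low value. They report only what shows in the picture. A call takes as long as a camera call.
- ctrl.look_for(picture, target): "position" ([x, y, z] in m, in the coordinates of the camera as it stood for that picture, good to about 4 mm: the middle of the surface that is visible of it).
The state is a dict: "time": time; "qpos": joint angles; "dq": joint speeds; "joint_efforts": joint torques, N m; "eef_pos": TCP position; "tcp_rot": TCP orientation; "contact_force": force on the tool from outside, world axes, zero at the start; "wrist_torque": the same for the moment, N m; "opening": opening from 0.0 (shut) to 1.0 (fully open); "finger_force": force on a finger pad.
Only numpy, scipy, OpenCV 4.12 (cv2) and the standard library are available. Lean on these libraries where they do the work, as an engineer would, in place of code of your own. Each camera call takes 0.05 s, during which the arm holds its last target. There are 200 camera calls.

## Working session

There is one attempt and no reset: what is moved stays moved. The work goes in short steps, Python scripts to look and compute and a tool call to move; the robot and the scene stay as the last step left them, time stands still between calls to the robot, and variables do not carry over. Pictures are saved under pics/ and viewed, at most 10 in all, crops included, and the job is handed in when it is done.

Besides the shell and the picture viewer there is one more tool, called after "Emit:" by a JSON object that holds its "method" and its "body", one argument or row to a line. send_rows: Moves the arm, as the interface text tells. Its arguments: {"type":"object","properties":{"rows":{"type":"string"},"grip_force":{"type":"number"}},"required":["rows"]}

```bash
mkdir -p pics
cat > h.py <<'E'
import numpy as np, cv2
from plant import ctrl
from scipy.spatial.transform import Rotation as R
def cam(n): return ctrl.read_camera(n)
def save(p,f): cv2.imwrite('pics/'+f,p['color'][:,:,::-1])
def ray(p,u,v):
    E=np.array(p['extrinsics']);d=np.array([(u-p['cx'])/p['fx'],(v-p['cy'])/p['fy'],1]);Rm=E[:3,:3]
    return -Rm.T@E[:3,3],Rm.T@d
def onz(p,u,v,z):
    o,d=ray(p,u,v);return o+d*(z-o[2])/d[2]
def proj(p,X):
    E=np.array(p['extrinsics']);c=E[:3,:3]@np.array(X)+E[:3,3];return p['fx']*c[0]/c[2]+p['cx'],p['fy']*c[1]/c[2]+p['cy']
def w(p,x):
    E=np.array(p['extrinsics']);return E[:3,:3].T@(np.array(x)-E[:3,3])
E
python3 - <<'E'
from h import *
a=cam('scene');b=cam('top');save(a,'s0.png');save(b,'t0.png')
s=ctrl.get_state();print(s['eef_pos'],s['tcp_rot'],s['time'],s['contact_force'],s['opening'],ctrl.nose_length)
for n,p in(('s',a),('t',b)):
    print(n,ray(p,280,210),p['fx'])
    for t in ['ring1','slug','bush','tester','pan']:
        for r in ctrl.look_for(p,t)[:6]:
            x=w(p,r['position']);print(t,round(r['p'],2),x.round(3),np.round(proj(p,x)))
E
```

```text
[ 0.2545141  -0.62452593  0.22626167] [ 9.81353188e-01  1.92210239e-01 -4.41385573e-05 -1.06922553e-03] 0.1 [-0.0008674  -0.02414816  0.43444466] 1.0007046068380774 0.022
s (array([1.30278323, 0.32849387, 1.17473696]), array([-0.53088578, -0.21739414, -0.81912215])) 471.8186733690089
ring1 0.81 [ 0.565 -0.061  0.018] [253. 204.]
ring1 0.65 [ 0.662 -0.174  0.019] [205. 216.]
ring1 0.65 [ 0.556 -0.191  0.02 ] [216. 188.]
ring1 0.45 [ 0.463 -0.08   0.018] [261. 178.]
slug 0.59 [ 0.657 -0.062  0.014] [240. 228.]
bush 0.54 [ 0.464 -0.164  0.025] [237. 169.]
tester 0.75 [0.591 0.194 0.013] [330. 240.]
tester 0.26 [ 0.751 -0.193  0.022] [184. 237.]
pan 0.78 [0.565 0.186 0.116] [334. 212.]
pan 0.45 [0.592 0.194 0.015] [330. 240.]
t (array([0.38919295, 0.0263149 , 0.96936013]), array([ 0.20965275, -0.01687622, -0.97818498])) 408.21783422202816
ring1 0.91 [ 0.655 -0.171  0.02 ] [357. 191.]
ring1 0.81 [ 0.459 -0.087  0.019] [317. 270.]
ring1 0.59 [ 0.549 -0.193  0.018] [364. 236.]
slug 0.77 [ 0.648 -0.07   0.019] [315. 191.]
bush 0.77 [ 0.452 -0.168  0.029] [353. 276.]
bush 0.69 [ 0.682 -0.328  0.009] [421. 188.]
tester 0.72 [0.538 0.16  0.018] [215. 227.]
pan 0.65 [0.554 0.178 0.117] [202. 211.]
pan 0.49 [ 0.454 -0.17   0.027] [354. 276.]
```

Run:
```python
import cv2
a=cv2.imread('pics/s0.png')[130:290,130:400];b=cv2.imread('pics/t0.png')[130:310,140:400]
cv2.imwrite('pics/s0c.png',cv2.resize(a,None,fx=2.9,fy=2.9,interpolation=3));cv2.imwrite('pics/t0c.png',cv2.resize(b,None,fx=3,fy=3,interpolation=3))
```

```text
(no output)
```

View pics/s0c.png

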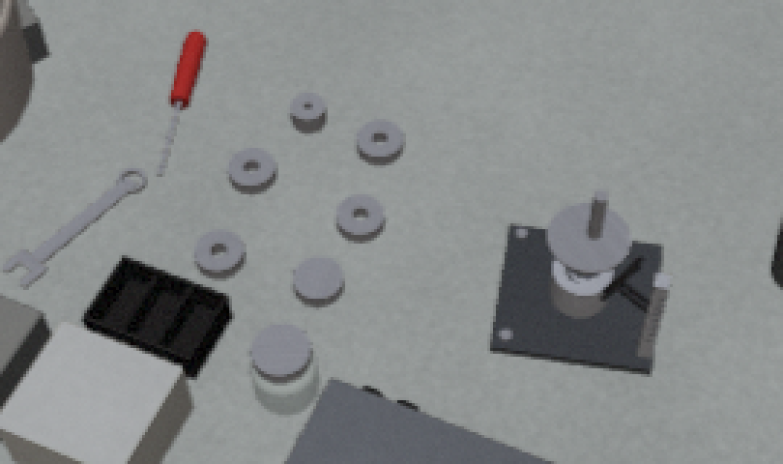

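View pics/t0c.png

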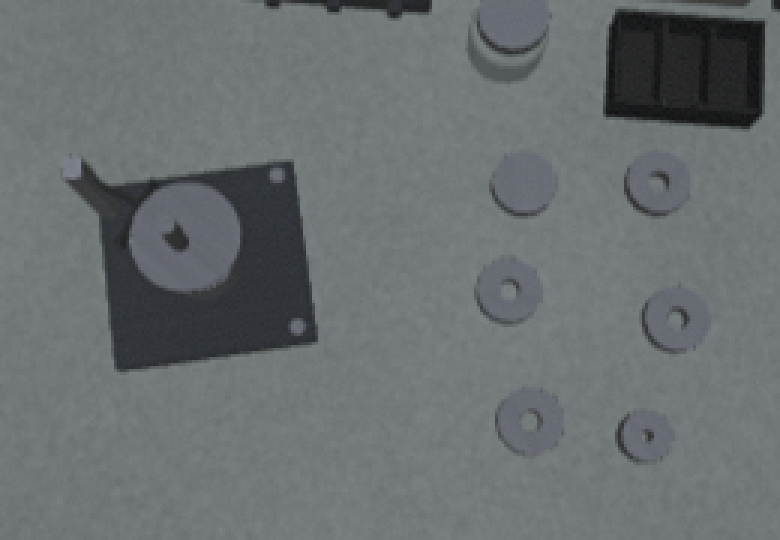

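The first view shows the spring tester with the stem top near (337,197) in full-image pixels, four bored rings, a slug and a bush, matching the detections. The top view shows the stem near (199,209) and rings at about (360,191), (366,236), (317,270) and (310,227). Next I'll refine the positions.

Run:
```python
from h import *
a=cam('scene');b=cam('top')
tr=[(.657,-.173),(.552,-.192),(.461,-.084),(.56,-.064)]
for n,p in(('s',a),('t',b)):
    g=p['color'].astype(int);h=(g[:,:,2]-g[:,:,1])  # purple-ish
    print(n,[g[v,u] for u,v in [(280,300),(300,190)]])
    for x,y in tr:
        u,v=map(int,proj(p,(x,y,.018)));print(g[v-7,u],g[v,u],g[v,u-8],g[v,u+8])
def crop(p,c,r,s):
    u,v=map(int,c);return cv2.resize(p['color'][v-r:v+r,u-r:u+r,::-1],(s,s),interpolation=cv2.INTER_CUBIC)
im=np.hstack([crop(a,(335,210),25,400),crop(b,(200,210),25,400)])
im=cv2.convertScaleAbs(im,alpha=1.5,beta=-50)
cv2.imwrite('pics/stem.png',im)
```

```text
s [array([ 94,  97, 103]), array([145, 151, 148])]
[145 148 148] [85 82 83] [135 136 144] [128 131 133]
[143 146 147] [79 79 78] [140 143 145] [127 128 134]
[145 150 149] [75 73 72] [142 146 147] [128 131 136]
[148 153 152] [74 73 73] [149 153 154] [132 134 140]
t [array([113, 117, 119]), array([114, 119, 121])]
[103 108 116] [116 121 121] [90 91 95] [101 104 112]
[104 108 115] [107 112 112] [105 109 117] [103 106 113]
[104 108 115] [116 120 122] [104 108 115] [104 108 116]
[104 108 115] [120 126 126] [105 109 116] [104 107 115]
```

View pics/stem.png

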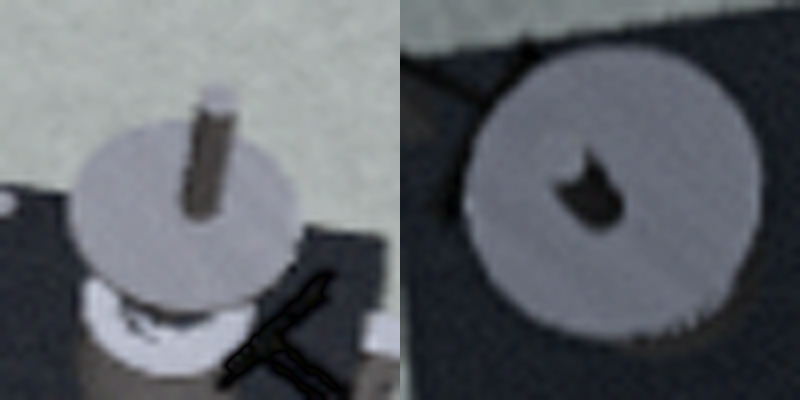

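Run:
```python
from h import *
from scipy.optimize import least_squares
a=cam('scene');b=cam('top')
def tri(pa,pb):
    f=lambda X:np.r_[np.array(proj(a,X))-pa,np.array(proj(b,X))-pb]
    r=least_squares(f,[.56,.18,.1]);return r.x.round(4),r.fun.round(2)
print('pan',tri((332.5,211.25),(201.25,208.25)))
print('base',tri((334.3,210.9),(199.5,210)))
X=tri((334.3,210.9),(199.5,210))[0]
for z in (.17,.175,.18,.185): print(z,onz(a,336.9,196.9,z).round(4))
# bores / outer of rings: subpixel by template: render annulus with wall, minimise; simple: dark/bright mask of top face
tr=[(.657,-.173),(.552,-.192),(.461,-.084),(.56,-.064)]
th=np.linspace(0,2*np.pi,72,endpoint=False)
for n,p in(('t',b),('s',a)):
    g=cv2.GaussianBlur(p['color'],(0,0),.6).astype(np.float32);E=np.array(p['extrinsics'])
    h=g[:,:,2]-.5*g[:,:,0]-.5*g[:,:,1] if n=='t' else g[:,:,2]
    def samp(c,r,z):
        P=np.array([proj(p,(c[0]+r*np.cos(t),c[1]+r*np.sin(t),z)) for t in th],np.float32)
        return cv2.remap(h.astype(np.float32),P[:,0].reshape(1,-1),P[:,1].reshape(1,-1),1)[0]
    for c0 in tr:
        best=max(((samp((c0[0]+dx/1e3,c0[1]+dy/1e3),.011,.018).mean()-samp((c0[0]+dx/1e3,c0[1]+dy/1e3),.005,.018).mean())*(1 if n=='s' else 1)+(samp((c0[0]+dx/1e3,c0[1]+dy/1e3),.023,.018).mean()-samp((c0[0]+dx/1e3,c0[1]+dy/1e3),.029,.018).mean())*(n=='t'),dx,dy) for dx in range(-10,11) for dy in range(-10,11))
        print(n,c0,best[0],round(c0[0]+best[1]/1e3,4),round(c0[1]+best[2]/1e3,4))
```

```text
pan (array([0.5614, 0.1803, 0.113 ]), array([-0.1 ,  0.  , -0.07,  0.02]))
base (array([0.5574, 0.184 , 0.1116]), array([-0.2 ,  0.  , -0.15,  0.04]))
0.17 [0.5526 0.1838 0.17  ]
0.175 [0.5563 0.1845 0.175 ]
0.18 [0.5601 0.1852 0.18  ]
0.185 [0.5638 0.1859 0.185 ]
t (0.657, -0.173) 11.770948 0.66 -0.177
t (0.552, -0.192) 11.745157 0.55 -0.196
t (0.461, -0.084) 10.979696 0.46 -0.086
t (0.56, -0.064) 11.154724 0.561 -0.063
s (0.657, -0.173) 41.29029 0.659 -0.176
s (0.552, -0.192) 38.95558 0.55 -0.194
s (0.461, -0.084) 41.473663 0.46 -0.085
s (0.56, -0.064) 37.844925 0.561 -0.062
```

Units first: shifts go in shares of 600 mm and turns go in shares of 360 degrees. So 496 mm / 600 = 0.8267, -405 mm / 600 = -0.675, 22.2 degrees / 360 = 0.0617.

Emit:
{"method": "send_rows", "body": {
  "rows": "0 0 0.0306 0.4167 -0.3333 0 0.6;0 0 0.0617 0.8267 -0.675 0 0.6;0 0 0.0617 0.8267 -0.675 0 0.6;0 0 0.0617 0.8267 -0.675 0 0.6;0 0 0.0617 0.8267 -0.675 0 0.6;0 0 0.0617 0.8267 -0.675 0 0.6;0 0 0.0617 0.8267 -0.675 0 0.6;0 0 0.0617 0.8267 -0.675 0 0.6",
  "grip_force": 30
}}

```text
time: 1.8
eef_pos: [0.4949, -0.1844, 0.228]
tcp_rot: [1.0, -0.0, 0.001, 0.0]
contact_force: [0.2, -0.4, 0.1]
opening: 0.799
finger_force: 0.0
```

```bash
cat > st.py <<'E'
from h import *
s=ctrl.get_state();r=R.from_quat(s['tcp_rot']).as_matrix()
print(round(s['time'],2),np.round(np.array(s['eef_pos'])*1e3,1),'yaw',round(np.degrees(np.arctan2(r[1,0],r[0,0])),2),'tilt',r[:2,2].round(4),np.round(s['contact_force'],2),s['opening'],s['finger_force'],np.round(s['qpos'],2))
E
python3 st.py
```

```text
1.8 [ 494.9 -184.4  228. ] yaw -0.05 tilt [ 0.0011 -0.0006] [ 0.16 -0.42  0.13] 0.799348583806669 0.0 [-0.55 -0.04  1.94  0.    1.25  1.02]
```

To row units: 160 mm / 600 = 0.2667, -122 mm / 600 = -0.2033.

Emit:
{"method": "send_rows", "body": {
  "rows": "0 0 0 0.055 -0.1017 0.0833 0.6;0 0 0 0.11 -0.2033 0.1833 0.6;0 0 0 0.11 -0.2033 0.2667 0.6;0 0 0 0.11 -0.2033 0.2667 0.6;0 0 0 0.11 -0.2033 0.2667 0.6"
}}

```text
time: 2.42
eef_pos: [0.5584, -0.0629, 0.0649]
tcp_rot: [1.0, 0.001, -0.003, -0.001]
contact_force: [-0.5, 0.1, -0.6]
opening: 0.806
finger_force: 0.0
```

```bash
python3 st.py
```

```text
2.42 [558.4 -62.9  64.9] yaw 0.07 tilt [-0.0058  0.0017] [-0.55  0.1  -0.58] 0.8056994890831557 0.0 [-0.29  0.24  1.96 -0.    0.95  1.28]
```

To row units: 38 mm / 600 = 0.0633, 20 mm / 600 = 0.0333.

Emit:
{"method": "send_rows", "body": {
  "rows": "0 0 0 0 0 0.0333 0.6;0 0 0 0 0 0.0633 0.6;0 0 0 0 0 0.0633 0.6;0 0 0 0 0 0.0633 0.6"
}}

```text
time: 2.92
eef_pos: [0.5605, -0.0647, 0.0299]
tcp_rot: [1.0, -0.001, 0.0, 0.0]
contact_force: [0.4, -0.3, 0.8]
opening: 0.802
finger_force: 0.0
```

```bash
python3 st.py
```

```text
2.92 [560.5 -64.7  29.9] yaw -0.07 tilt [ 0.0006 -0.0002] [ 0.4  -0.26  0.85] 0.8019629933052699 0.0 [-0.29  0.29  1.97 -0.    0.88  1.28]
```

To row units: 3 mm / 600 = 0.005.

Emit:
{"method": "send_rows", "body": {
  "rows": "0 0 0 0 0 0.005 0.6;0 0 0 0 0 0.005 -1;0 0 0 0 0 0.005 -1;0 0 0 0 0 0.005 -1;0 0 0 0 0 0.005 -1;0 0 0 0 0 0.005 -1",
  "grip_force": 20
}}

```text
time: 3.68
eef_pos: [0.5603, -0.0642, 0.0265]
tcp_rot: [1.0, -0.0, 0.0, 0.0]
contact_force: [-0.7, -0.0, -0.1]
opening: 0.002
finger_force: 0.0
```

```bash
python3 st.py
```

```text
3.67 [560.3 -64.2  26.5] yaw -0.04 tilt [ 0. -0.] [-0.65 -0.04 -0.08] 0.0017902565398155237 0.0 [-0.29  0.3   1.97 -0.    0.87  1.28]
```

Run:
```python
from h import *
a=cam('scene');b=cam('top')
im=np.hstack([cv2.resize(p['color'][c[1]-50:c[1]+50,c[0]-50:c[0]+50,::-1],(400,400),interpolation=2) for p,c in((a,(250,210)),(b,(310,225)))])
cv2.imwrite('pics/g1.png',im)
for n,p in(('s',a),('t',b)):
    for r in ctrl.look_for(p,'ring1')[:6]: print(n,round(r['p'],2),w(p,r['position']).round(3))
```

```text
s 0.7 [ 0.569 -0.054  0.017]
s 0.55 [ 0.557 -0.19   0.018]
s 0.53 [ 0.451 -0.064  0.017]
s 0.48 [ 0.662 -0.17   0.018]
s 0.37 [0.593 0.193 0.013]
s 0.37 [0.566 0.181 0.117]
t 0.86 [ 0.546 -0.202  0.015]
t 0.71 [ 0.666 -0.177  0.017]
```

View pics/g1.png

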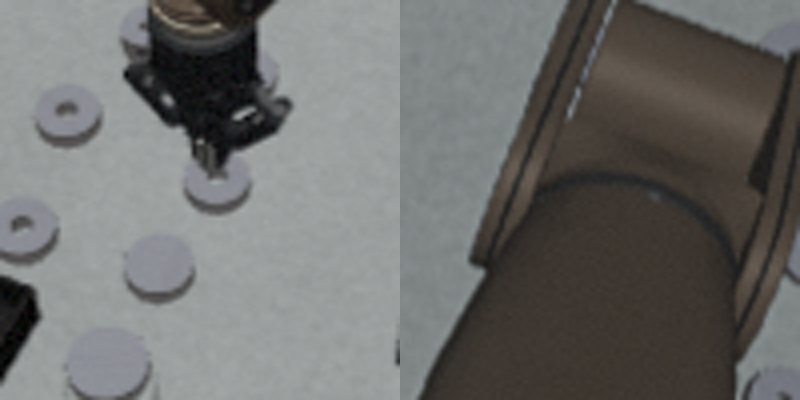

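To row units: -25 mm / 600 = -0.0417, 4 mm / 600 = 0.0067.

Emit:
{"method": "send_rows", "body": {
  "rows": "0 0 0 0 0 -0.0417 -1;0 0 0 0 0 -0.0417 0.6;0 0 0 0 0 -0.0417 0.6;0 0 0 0 0 -0.0417 0.6;0 0 0 0 0 -0.0417 0.6;0 0 0 0 0 0 0.6;0 0 0 0 0 0.0067 0.6;0 0 0 0 0 0.0067 0.6"
}}

```text
time: 4.88
eef_pos: [0.5599, -0.0642, 0.0222]
tcp_rot: [1.0, -0.0, -0.001, -0.0]
contact_force: [-0.0, -0.2, -0.3]
opening: 0.801
finger_force: 0.0
```

```bash
python3 st.py;  python3 - <<'E'
from h import *
a=cam('scene');cv2.imwrite('pics/g2.png',cv2.resize(a['color'][140:240,200:300,::-1],(600,600),interpolation=2))
E
```

```text
4.88 [559.9 -64.2  22.2] yaw -0.04 tilt [-0.001   0.0003] [-0.01 -0.15 -0.27] 0.8005035314207588 0.0 [-0.29  0.3   1.97  0.    0.86  1.28]
```

View pics/g2.png

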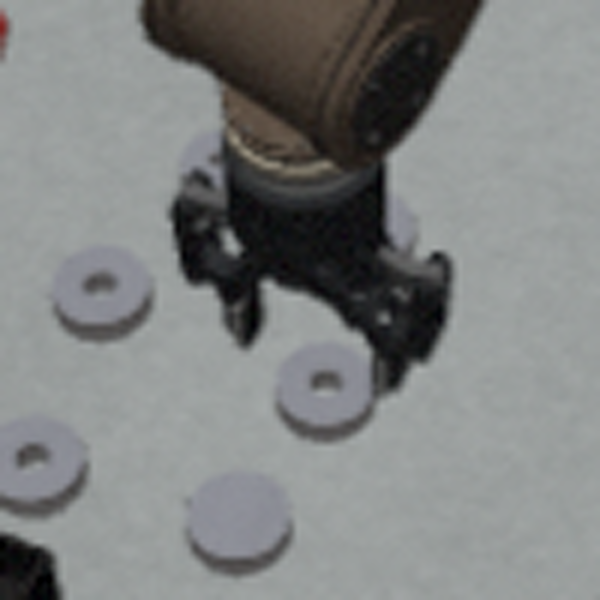

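The ring's bore now sits at about crop (325,380), outside the fingers, whose tips are at (240,340) and (390,385). The first close squeezed it forward along +x. I'll re-measure.

```bash
cat > rf.py <<'E'
from h import *
th=np.linspace(0,2*np.pi,72,endpoint=False)
def bore(p,c0,zt=.018,rng=20,top=False):
    g=cv2.GaussianBlur(p['color'],(0,0),.6).astype(np.float32)
    h=g[:,:,2]-.5*g[:,:,0]-.5*g[:,:,1] if top else g[:,:,2]
    def samp(c,r):
        P=np.array([proj(p,(c[0]+r*np.cos(t),c[1]+r*np.sin(t),zt)) for t in th],np.float32)
        return cv2.remap(h,P[:,0].reshape(1,-1),P[:,1].reshape(1,-1),1)[0].mean()
    def sc(dx,dy):
        c=(c0[0]+dx/1e3,c0[1]+dy/1e3);return samp(c,.011)-samp(c,.005)+top*(samp(c,.023)-samp(c,.029))
    b=max((sc(dx,dy),dx,dy) for dx in range(-rng,rng+1,2) for dy in range(-rng,rng+1,2))
    b=max((sc(dx,dy),dx,dy) for dx in np.arange(b[1]-2,b[1]+2.1,.5) for dy in np.arange(b[2]-2,b[2]+2.1,.5))
    return round(float(b[0]),1),np.round([c0[0]+b[1]/1e3,c0[1]+b[2]/1e3],4)
E
python3 - <<'E'
from rf import *
a=cam('scene')
print(bore(a,(.561,-.062)))
E
```

```text
(39.9, array([ 0.5605, -0.062 ]))
```

Run:
```python
from h import *
a=cam('scene')
for z in (0,.008,.016,.024,.032): print(z,onz(a,239.5,196.2,z).round(3),onz(a,264.5,204.2,z).round(3),np.round(proj(a,(.56,-.064,z)),1))
```

```text
0 [ 0.543 -0.119  0.   ] [ 0.54  -0.035  0.   ] [253.3 206. ]
0.008 [ 0.548 -0.116  0.008] [ 0.546 -0.033  0.008] [253.2 204.5]
0.016 [ 0.554 -0.113  0.016] [ 0.551 -0.03   0.016] [253.1 202.9]
0.024 [ 0.559 -0.11   0.024] [ 0.556 -0.028  0.024] [253.  201.4]
0.032 [ 0.564 -0.107  0.032] [ 0.561 -0.025  0.032] [252.9 199.8]
```

To row units: 6 mm / 600 = 0.01, 3 mm / 600 = 0.005.

Emit:
{"method": "send_rows", "body": {
  "rows": "0 0 0 0 0 0.005 0.6;0 0 0 0 0 0.01 0.6;0 0 0 0 0 0.01 0.6"
}}

```text
time: 5.4
eef_pos: [0.56, -0.0642, 0.0162]
tcp_rot: [1.0, -0.0, -0.0, -0.0]
contact_force: [-0.7, 0.5, 0.3]
opening: 0.8
finger_force: 0.0
```

```bash
python3 st.py
python3 - <<'E'
from h import *
a=cam('scene');cv2.imwrite('pics/g3.png',cv2.resize(a['color'][165:225,220:280,::-1],(600,600),interpolation=2))
E
```

```text
5.4 [560.  -64.2  16.2] yaw -0.04 tilt [-0.0007  0.0002] [-0.74  0.45  0.29] 0.7999199645481468 0.0 [-0.29  0.31  1.97  0.    0.85  1.28]
```

View pics/g3.png

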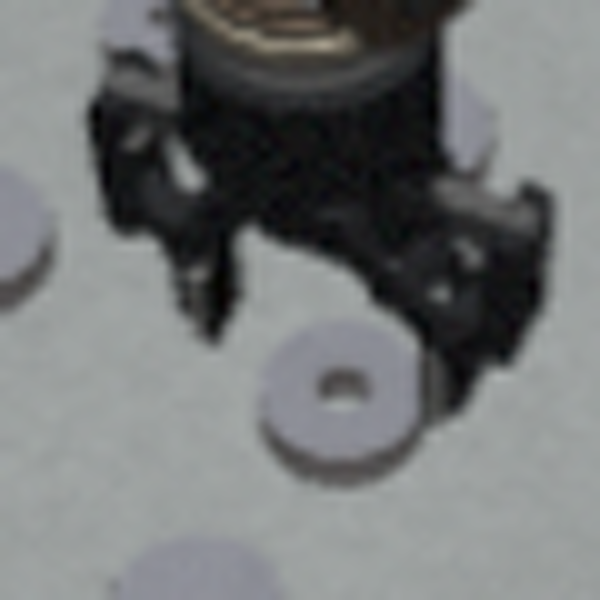

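The left tip is at crop (210,340), the right tip at (440,420) and the ring's bore at (342,385). The tips still look level with the ring top, so I'll lower by feel.

Emit:
{"method": "send_rows", "body": {
  "rows": "0 0 0 0 0 0.0033 0.6;0 0 0 0 0 0.0067 0.6;0 0 0 0 0 0.0067 0.6"
}}

```text
time: 5.82
eef_pos: [0.56, -0.0642, 0.0122]
tcp_rot: [1.0, -0.0, -0.0, -0.0]
contact_force: [-0.7, 0.2, -1.0]
opening: 0.801
finger_force: 0.0
```

To row units: 3 mm / 600 = 0.005, 1.5 mm / 600 = 0.0025.

Emit:
{"method": "send_rows", "body": {
  "rows": "0 0 0 0 0 0.0025 0.6;0 0 0 0 0 0.005 0.6;0 0 0 0 0 0.005 0.6"
}}

```text
time: 6.2
eef_pos: [0.5601, -0.0642, 0.0093]
tcp_rot: [1.0, -0.0, -0.0, -0.0]
contact_force: [0.2, 1.2, -0.4]
opening: 0.8
finger_force: 0.0
```

To row units: 2 mm / 600 = 0.0033, 1 mm / 600 = 0.0017.

Emit:
{"method": "send_rows", "body": {
  "rows": "0 0 0 0 0 0.0017 0.6;0 0 0 0 0 0.0033 0.6;0 0 0 0 0 0.0033 -1;0 0 0 0 0 0.0033 -1;0 0 0 0 0 0.0033 -1;0 0 0 0 0 0.0033 -1",
  "grip_force": 20
}}

```text
time: 6.95
eef_pos: [0.5603, -0.064, 0.0077]
tcp_rot: [1.0, -0.0, 0.0, -0.0]
contact_force: [-0.7, 2.2, 2.2]
opening: 0.584
finger_force: 21.1
```

```bash
python3 st.py
python3 - <<'E'
from rf import *
a=cam('scene');print(bore(a,(.561,-.062)))
cv2.imwrite('pics/g4.png',cv2.resize(a['color'][165:225,220:280,::-1],(600,600),interpolation=2))
E
```

```text
6.95 [560.3 -64.    7.7] yaw -0.05 tilt [0.     0.0004] [-0.73  2.24  2.23] 0.5839644586412677 21.112331837648526 [-0.29  0.33  1.97  0.    0.84  1.28]
(41.6, array([ 0.5605, -0.0655]))
```

To row units: -3 mm / 600 = -0.005, -2 mm / 600 = -0.0033, -62 degrees / 360 = -0.1722.

Emit:
{"method": "send_rows", "body": {
  "rows": "0 0 0 0 0 -0.0033 0.6;0 0 0 0 0 -0.005 0.6;0 0 -0.0292 0 0 -0.005 0.6;0 0 -0.0583 0 0 -0.005 0.6;0 0 -0.0875 0 0 -0.005 0.6;0 0 -0.1167 0 0 -0.005 0.6;0 0 -0.1444 0 0 -0.005 0.6;0 0 -0.1722 0 0 -0.005 0.6"
}}

```text
time: 8.0
eef_pos: [0.5603, -0.0645, 0.0105]
tcp_rot: [0.856, 0.517, -0.0, 0.0]
contact_force: [0.1, -0.4, -0.5]
opening: 0.801
finger_force: 0.0
```

To row units: -28 degrees / 360 = -0.0778.

Emit:
{"method": "send_rows", "body": {
  "rows": "0 0 -0.0278 0 0 0 0.6;0 0 -0.0556 0 0 0 0.6;0 0 -0.0778 0 0 0 0.6;0 0 -0.0778 0 0 0 0.6;0 0 -0.0778 0 0 0 -1;0 0 -0.0778 0 0 0 -1;0 0 -0.0778 0 0 0 -1;0 0 -0.0778 0 0 0 -1"
}}

```text
time: 9.0
eef_pos: [0.5642, -0.0654, 0.0142]
tcp_rot: [0.708, 0.706, 0.002, 0.004]
contact_force: [2.9, 0.8, 7.5]
opening: 0.004
finger_force: 4.2
```

```bash
python3 st.py
python3 - <<'E'
from rf import *
a=cam('scene');print(bore(a,(.561,-.062)))
E
```

```text
9.0 [564.2 -65.4  14.2] yaw 89.86 tilt [ 0.0092 -0.0025] [2.93 0.8  7.51] 0.003602269633494251 4.1798072988751755 [-0.29  0.32  1.97  0.    0.84 -0.29]
(40.1, array([ 0.5655, -0.0695]))
```

Emit:
{"method": "send_rows", "body": {
  "rows": "0 0 0 0 0 -0.025 -1;0 0 0 -0.0042 0 -0.0367 0.6;0 0 0 -0.0042 0 -0.0367 0.6;0 0 0 -0.0042 0 -0.0367 0.6;0 0 0 -0.0042 0 -0.0367 0.6;0 0 0 -0.0042 0 0 0.6;0 0 0 -0.0042 0 0.0083 0.6;0 0 0 -0.0042 0 0.0083 0.6"
}}

```text
time: 10.05
eef_pos: [0.5597, -0.0666, 0.0049]
tcp_rot: [0.707, 0.707, -0.0, -0.001]
contact_force: [-0.9, -0.6, 0.2]
opening: 0.802
finger_force: 0.0
```

To row units: 4 mm / 600 = 0.0067, 2 mm / 600 = 0.0033.

Emit:
{"method": "send_rows", "body": {
  "rows": "0 0 0 0 0 0.0033 0.6;0 0 0 0 0 0.0067 0.6;0 0 0 0 0 0.0067 0.6"
}}

```text
time: 10.42
eef_pos: [0.5603, -0.0668, 0.0017]
tcp_rot: [0.707, 0.707, 0.0, 0.0]
contact_force: [-0.0, -0.3, -0.4]
opening: 0.801
finger_force: 0.0
```

```bash
python3 st.py
python3 - <<'E'
from rf import *
a=cam('scene');print(bore(a,(.561,-.062)))
E
```

```text
10.43 [560.3 -66.8   1.7] yaw 89.96 tilt [ 0.0002 -0.0001] [-0.01 -0.29 -0.41] 0.8005217566060501 0.0 [-0.3   0.34  1.97 -0.    0.83 -0.3 ]
(29.9, array([ 0.553 , -0.0765]))
```

Emit:
{"method": "send_rows", "body": {
  "rows": "0 0 0 0 0 0 -1;0 0 0 0 0 0 -1;0 0 0 0 0 0 -1;0 0 0 0 0 0 -1",
  "grip_force": 20
}}

```text
time: 10.98
eef_pos: [0.5606, -0.0668, 0.0021]
tcp_rot: [0.707, 0.707, 0.0, 0.0]
contact_force: [-1.6, 0.4, 4.3]
opening: 0.598
finger_force: 20.8
```

```bash
python3 st.py
python3 - <<'E'
from rf import *
a=cam('scene');print(bore(a,(.561,-.062)))
cv2.imwrite('pics/g5.png',cv2.resize(a['color'][165:225,220:280,::-1],(600,600),interpolation=2))
E
```

```text
10.97 [560.6 -66.8   2.1] yaw 89.96 tilt [ 0.0006 -0.0001] [-1.6   0.42  4.29] 0.5978493496540873 20.84801360964775 [-0.3   0.34  1.97  0.    0.83 -0.3 ]
(28.2, array([ 0.5505, -0.077 ]))
```

View pics/g5.png

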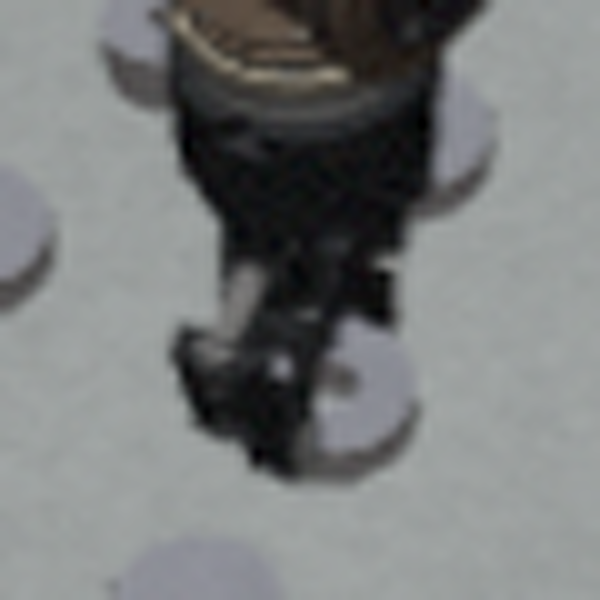

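Here the front finger tip is at about (285,470) and the ring's bore at (342,378). The tips only catch the ring's upper edge and sit about 5 mm off in y. I'll open, shift and feel for the bench.

To row units: 4 mm / 600 = 0.0067, 3 mm / 600 = 0.005.

Emit:
{"method": "send_rows", "body": {
  "rows": "0 0 0 0 0 -0.0033 0.6;0 0 0 0 0 -0.0033 0.6;0 0 0 0.0067 0 0 0.6;0 0 0 0.0067 0 0.005 0.6;0 0 0 0.0067 0 0.0067 0.6;0 0 0 0.0067 0 0.0067 0.6"
}}

```text
time: 11.78
eef_pos: [0.5601, -0.0628, -0.0027]
tcp_rot: [0.707, 0.707, -0.0, -0.0]
contact_force: [0.0, 0.9, -0.3]
opening: 0.798
finger_force: 0.0
```

To row units: 4 mm / 600 = 0.0067, 2 mm / 600 = 0.0033.

Emit:
{"method": "send_rows", "body": {
  "rows": "0 0 0 0 0 0.0033 0.6;0 0 0 0 0 0.0067 0.6;0 0 0 0 0 0.0067 0.6"
}}

```text
time: 12.15
eef_pos: [0.56, -0.0627, -0.0067]
tcp_rot: [0.707, 0.707, -0.0, -0.0]
contact_force: [-0.4, 0.7, -0.6]
opening: 0.805
finger_force: 0.0
```

```bash
python3 st.py
python3 - <<'E'
from rf import *
a=cam('scene');print(bore(a,(.561,-.062),rng=10))
print([ (round(r['p'],2),w(a,r['position']).round(3)) for r in ctrl.look_for(a,'ring1')[:5]])
E
```

```text
12.15 [560.  -62.7  -6.7] yaw 89.96 tilt [-0.0005  0.0002] [-0.42  0.74 -0.62] 0.8048844422990916 0.0 [-0.29  0.35  1.98  0.    0.81 -0.29]
(39.3, array([ 0.5585, -0.0685]))
[(0.79, array([ 0.664, -0.17 ,  0.019])), (0.53, array([ 0.556, -0.19 ,  0.017]))]
```

To row units: 4 mm / 600 = 0.0067, 2 mm / 600 = 0.0033.

Emit:
{"method": "send_rows", "body": {
  "rows": "0 0 0 0 0 0.0033 0.6;0 0 0 0 0 0.0067 0.6;0 0 0 0 0 0.0067 0.6"
}}

```text
time: 12.62
eef_pos: [0.56, -0.0627, -0.0108]
tcp_rot: [0.707, 0.707, -0.0, -0.0]
contact_force: [0.6, 0.3, 0.5]
opening: 0.8
finger_force: 0.0
```

To row units: 3 mm / 600 = 0.005, 1.5 mm / 600 = 0.0025.

Emit:
{"method": "send_rows", "body": {
  "rows": "0 0 0 0 0 0.0025 0.6;0 0 0 0 0 0.005 0.6;0 0 0 0 0 0.005 0.6"
}}

```text
time: 13.0
eef_pos: [0.5604, -0.0628, -0.0111]
tcp_rot: [0.707, 0.707, -0.0, -0.001]
contact_force: [-6.5, 1.5, 15.0]
opening: 0.801
finger_force: 7.5
```

```bash
python3 st.py
python3 - <<'E'
from rf import *
a=cam('scene')
b=cam('top')
im=np.hstack([cv2.resize(a['color'][165:225,220:280,::-1],(500,500),interpolation=2),cv2.resize(b['color'][185:260,280:325,::-1],(300,500),interpolation=2)]);cv2.imwrite('pics/g6.png',im)
E
```

```text
13.0 [560.4 -62.8 -11.1] yaw 89.99 tilt [-0.0015  0.0002] [-6.5   1.54 15.04] 0.800935304524396 7.480243504978716 [-0.29  0.36  1.97 -0.    0.8  -0.29]
```

View pics/g6.png

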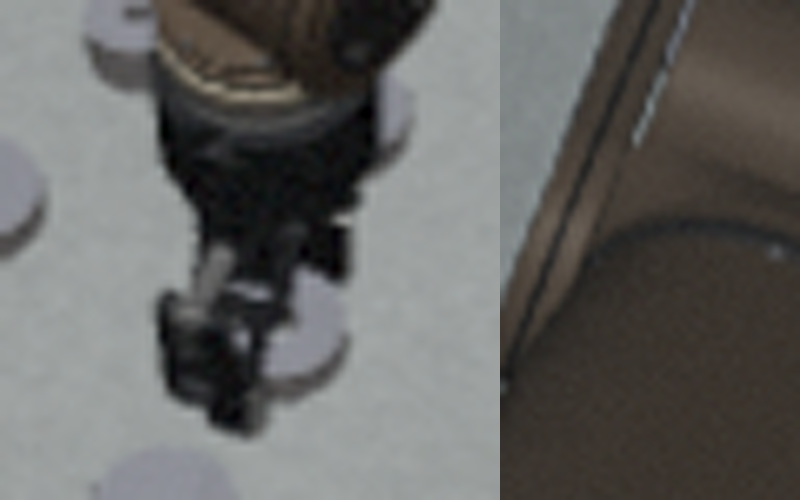

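The scene shows the front tip resting on the bench at about crop (235,425), with 15 N upward. So bench contact at this opening comes at a reported TCP z of about -11 mm, and reported z reads low by a constant amount. I'll grip with that offset, squeezing along both axes.

To row units: -10 mm / 600 = -0.0167, -8 mm / 600 = -0.0133.

Emit:
{"method": "send_rows", "body": {
  "rows": "0 0 0 0.0017 0 -0.0133 0.6;0 0 0 0.0033 0 -0.0167 0.6;0 0 0 0.0033 0 -0.0167 0.6;0 0 0 0.0033 0 -0.0167 -1;0 0 0 0.0033 0 -0.0167 -1;0 0 0 0.0033 0 -0.0167 -1;0 0 0 0.0033 0 -0.0167 0.6;0 0 0 0.0033 0 -0.0167 0.6",
  "grip_force": 20
}}

```text
time: 14.1
eef_pos: [0.56, -0.0608, -0.0037]
tcp_rot: [0.707, 0.707, -0.0, -0.0]
contact_force: [0.4, 0.0, 0.4]
opening: 0.794
finger_force: 0.0
```

To row units: 82 degrees / 360 = 0.2278.

Emit:
{"method": "send_rows", "body": {
  "rows": "0 0 0.0292 0 0 0 0.6;0 0 0.0583 0 0 0 0.6;0 0 0.0875 0 0 0 0.6;0 0 0.1167 0 0 0 0.6;0 0 0.1444 0 0 0 0.6;0 0 0.1722 0 0 0 0.6;0 0 0.2 0 0 0 0.6;0 0 0.2278 0 0 0 0.6"
}}

```text
time: 15.1
eef_pos: [0.5601, -0.0608, -0.0036]
tcp_rot: [0.998, 0.067, -0.0, -0.0]
contact_force: [1.0, 0.4, 0.1]
opening: 0.803
finger_force: 0.0
```

To row units: 8 degrees / 360 = 0.0222.

Emit:
{"method": "send_rows", "body": {
  "rows": "0 0 0.0222 0 0 0 0.6;0 0 0.0222 0 0 0 0.6;0 0 0.0222 0 0 0 -1;0 0 0.0222 0 0 0 -1;0 0 0.0222 0 0 0 -1;0 0 0.0222 0 0 0 -1"
}}

```text
time: 15.85
eef_pos: [0.5606, -0.061, -0.0031]
tcp_rot: [1.0, -0.0, 0.0, 0.0]
contact_force: [-0.3, -1.9, 2.5]
opening: 0.584
finger_force: 22.5
```

```bash
python3 st.py
```

```text
15.85 [560.6 -61.   -3.1] yaw -0.01 tilt [ 0.0008 -0.0006] [-0.29 -1.91  2.52] 0.5838978666168247 22.51557315699756 [-0.29  0.35  1.98 -0.    0.82  1.28]
```

To row units: -60 mm / 600 = -0.1, -20 mm / 600 = -0.0333.

Emit:
{"method": "send_rows", "body": {
  "rows": "0 0 0 0 0 0 -1;0 0 0 0 0 -0.0333 -1;0 0 0 0 0 -0.1 -1;0 0 0 0 0 -0.1 -1",
  "grip_force": 50
}}

```text
time: 16.35
eef_pos: [0.5627, -0.0612, 0.0603]
tcp_rot: [1.0, -0.0, 0.004, 0.001]
contact_force: [1.4, 0.0, -2.2]
opening: 0.578
finger_force: 52.8
```

```bash
python3 st.py
python3 - <<'E'
from rf import *
a=cam('scene');print(bore(a,(.561,-.061),zt=.078,rng=10))
E
```

```text
16.35 [562.7 -61.2  60.3] yaw -0.03 tilt [ 0.0071 -0.0016] [ 1.43  0.03 -2.2 ] 0.5780592107374536 52.75101901497692 [-0.29  0.24  1.96  0.    0.93  1.28]
(43.1, array([ 0.5605, -0.0635]))
```

Emit:
{"method": "send_rows", "body": {
  "rows": "0 0 0 0 -0.05 -0.1 -1;0 0 0 -0.0017 -0.1333 -0.1833 -1;0 0 0 -0.0033 -0.2167 -0.2333 -1;0 0 0 -0.005 -0.3 -0.2333 -1;0 0 0 -0.005 -0.3667 -0.2333 -1;0 0 0 -0.005 -0.4117 -0.2333 -1;0 0 0 -0.005 -0.4117 -0.2333 -1;0 0 0 -0.005 -0.4117 -0.2333 -1"
}}

```text
time: 17.4
eef_pos: [0.5565, 0.1857, 0.1948]
tcp_rot: [1.0, -0.0, -0.002, 0.0]
contact_force: [0.5, 0.9, -1.9]
opening: 0.58
finger_force: 53.7
```

```bash
python3 st.py
python3 - <<'E'
from rf import *
a=cam('scene');print(bore(a,(.557,.186),zt=.218,rng=14))
cv2.imwrite('pics/p1.png',cv2.resize(a['color'][165:225,305:365,::-1],(600,600),interpolation=2))
E
```

```text
17.4 [556.5 185.7 194.8] yaw -0.03 tilt [-0.003  -0.0009] [ 0.5   0.85 -1.88] 0.5796463968411738 53.72010838938877 [ 0.15  0.12  1.83 -0.    1.19  1.72]
(47.9, array([0.558 , 0.1855]))
```

View pics/p1.png

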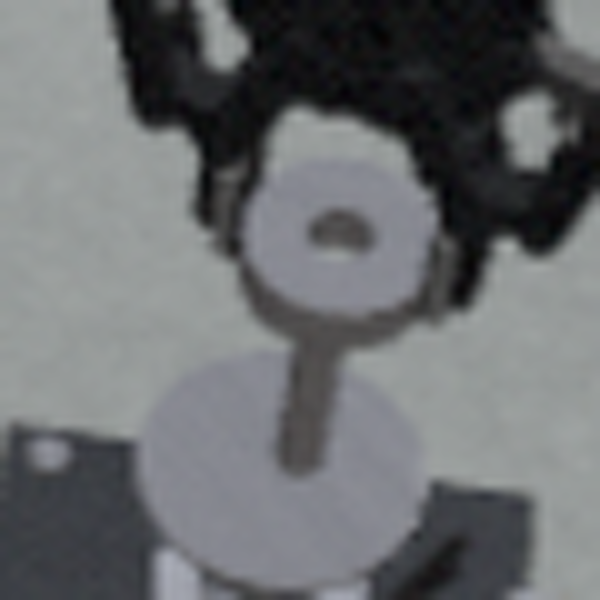

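The ring is held level, with its bore at crop (340,232), well above the stem (base (300,462), rising to about (318,345)). I'll correct y by 1.5 mm and lower slowly.

To row units: 37 mm / 600 = 0.0617, 1.5 mm / 600 = 0.0025.

Emit:
{"method": "send_rows", "body": {
  "rows": "0 0 0 -0.0008 0.0025 0.0133 -1;0 0 0 -0.0008 0.0025 0.0233 -1;0 0 0 -0.0008 0.0025 0.0317 -1;0 0 0 -0.0008 0.0025 0.04 -1;0 0 0 -0.0008 0.0025 0.0483 -1;0 0 0 -0.0008 0.0025 0.055 -1;0 0 0 -0.0008 0.0025 0.0617 -1;0 0 0 -0.0008 0.0025 0.0617 -1"
}}

```text
time: 18.45
eef_pos: [0.5566, 0.1848, 0.1591]
tcp_rot: [1.0, -0.0, -0.0, 0.0]
contact_force: [0.7, -0.6, -2.0]
opening: 0.576
finger_force: 53.7
```

```bash
cat > s2.py <<'E'
from rf import *
import sys
F=[]
for i in range(4): a=cam('scene');s=ctrl.get_state();F.append(s['contact_force'])
print(round(s['time'],2),np.round(np.array(s['eef_pos'])*1e3,1),'F',np.mean(F,0).round(2),'T',np.round(s['wrist_torque'],2),round(s['opening'],3))
r=ctrl.look_for(a,'pan')
print([(round(q['p'],2),w(a,q['position']).round(3)) for q in r[:2]])
E
python3 s2.py
```

```text
18.65 [557.1 184.8 159.8] F [-0.06 -0.31 -2.55] T [ 0.04 -0.01 -0.05] 0.578
[(0.98, array([0.573, 0.182, 0.117])), (0.57, array([ 0.781, -0.033,  0.071]))]
```

To row units: 25 mm / 600 = 0.0417, 20 mm / 600 = 0.0333.

Emit:
{"method": "send_rows", "body": {
  "rows": "0 0 0 0 0 0.0083 -1;0 0 0 0 0 0.0167 -1;0 0 0 0 0 0.025 -1;0 0 0 0 0 0.0333 -1;0 0 0 0 0 0.0417 -1;0 0 0 0 0 0.0417 -1"
}}

```text
time: 19.45
eef_pos: [0.5565, 0.1846, 0.1338]
tcp_rot: [1.0, -0.0, -0.001, 0.0]
contact_force: [0.4, 0.0, -2.4]
opening: 0.573
finger_force: 53.7
```

```bash
python3 s2.py
```

```text
19.65 [557.1 184.8 134.8] F [-0.   -0.41 -2.64] T [-0.05 -0.03  0.04] 0.574
[(0.83, array([0.573, 0.182, 0.116]))]
```

Emit:
{"method": "send_rows", "body": {
  "rows": "0 0 0 0 0 0.0083 -1;0 0 0 0 0 0.0167 -1;0 0 0 0 0 0.025 -1;0 0 0 0 0 0.0317 -1;0 0 0 0 0 0.0383 -1;0 0 0 0 0 0.0433 -1;0 0 0 0 0 0.0467 -1;0 0 0 0 0 0.0467 -1"
}}

```text
time: 20.7
eef_pos: [0.5569, 0.1847, 0.1065]
tcp_rot: [1.0, -0.0, -0.0, 0.0]
contact_force: [-1.5, 0.2, -1.2]
opening: 0.574
finger_force: 53.8
```

```bash
python3 s2.py
```

```text
20.9 [557.  184.8 106.7] F [-0.77  0.03 -1.17] T [-0.05  0.05  0.04] 0.575
[(0.69, array([0.58 , 0.18 , 0.109]))]
```

Emit:
{"method": "send_rows", "body": {
  "rows": "0 0 0 0 0 0.0033 -1;0 0 0 0 0 0.0067 -1;0 0 0 0 0 0.0067 -1;0 0 0 0 0 0.0067 0.6;0 0 0 0 0 0.0067 0.6;0 0 0 0 0 0.0067 0.6;0 0 0 0 0 0.0067 0.6;0 0 0 0 0 0.0067 0.6",
  "grip_force": 20
}}

```text
time: 21.95
eef_pos: [0.5569, 0.1847, 0.1025]
tcp_rot: [1.0, -0.0, 0.0, -0.0]
contact_force: [0.6, -0.6, 0.1]
opening: 0.804
finger_force: 0.0
```

```bash
python3 s2.py
```

```text
22.15 [556.9 184.8 102.5] F [ 0.17  0.18 -0.  ] T [ 0.03 -0.03  0.01] 0.8
[(0.68, array([0.575, 0.179, 0.107]))]
```

To row units: 260 mm / 600 = 0.4333, -110 mm / 600 = -0.1833.

Emit:
{"method": "send_rows", "body": {
  "rows": "0 0 0 0 0 -0.05 0.6;0 0 0 0 0 -0.1333 0.6;0 0 0 0 0 -0.1833 0.6;0 0 0 0 0.0333 -0.1833 0.6;0 0 0 0 0.1333 -0.1833 0.6;0 0 0 -0.005 0.2333 -0.1667 0.6;0 0 0 -0.0117 0.3333 -0.1333 0.6;0 0 0 -0.0117 0.4333 -0.0833 0.6"
}}

```text
time: 23.2
eef_pos: [0.5485, -0.073, 0.1532]
tcp_rot: [1.0, -0.001, -0.0, 0.0]
contact_force: [1.0, -0.6, -0.8]
opening: 0.796
finger_force: 0.0
```

```bash
python3 st.py
python3 - <<'E'
from rf import *
a=cam('scene')
for r in ctrl.look_for(a,'ring1')[:5]: print(round(r['p'],2),w(a,r['position']).round(3))
for c in [(.659,-.176),(.55,-.195)]: print(bore(a,c,rng=8))
print('pan',[(round(q['p'],2),w(a,q['position']).round(3)) for q in ctrl.look_for(a,'pan')[:2]])
E
```

```text
23.2 [548.5 -73.  153.2] yaw -0.08 tilt [-0.0008 -0.0001] [ 0.95 -0.62 -0.76] 0.7958988969744304 0.0 [-0.32  0.09  1.94 -0.    1.11  1.26]
0.78 [ 0.664 -0.171  0.018]
0.72 [ 0.464 -0.079  0.019]
0.67 [ 0.556 -0.188  0.019]
0.48 [0.567 0.188 0.124]
(43.0, array([ 0.6595, -0.1765]))
(40.1, array([ 0.55 , -0.194]))
pan [(0.66, array([0.575, 0.181, 0.11 ])), (0.63, array([ 0.749, -0.195,  0.022]))]
```

To row units: 155 mm / 600 = 0.2583, 117 mm / 600 = 0.195.

Emit:
{"method": "send_rows", "body": {
  "rows": "0 0 0 0 0.1 0 0.6;0 0 0 0 0.195 0.1 0.6;0 0 0 0 0.195 0.1833 0.6;0 0 0 0 0.195 0.2333 0.6;0 0 0 0 0.195 0.25 0.6;0 0 0 0 0.195 0.2567 0.6;0 0 0 0 0.195 0.2583 0.6"
}}

```text
time: 24.22
eef_pos: [0.551, -0.1874, 0.0016]
tcp_rot: [1.0, 0.0, 0.001, 0.001]
contact_force: [-0.2, -0.5, 0.0]
opening: 0.799
finger_force: 0.0
```

```bash
python3 st.py
```

```text
24.23 [ 551.  -187.4    1.6] yaw 0.01 tilt [ 0.0026 -0.0013] [-0.16 -0.5   0.01] 0.7987198041969424 0.0 [-0.5   0.37  1.93  0.    0.83  1.07]
```

To row units: -10 mm / 600 = -0.0167, -8 mm / 600 = -0.0133, -75 degrees / 360 = -0.2083.

Emit:
{"method": "send_rows", "body": {
  "rows": "0 0 -0.0139 -0.0017 0.0083 -0.0167 0.6;0 0 -0.0417 -0.0017 0.0083 -0.0167 0.6;0 0 -0.0694 -0.0017 0.0083 -0.0133 0.6;0 0 -0.0972 -0.0017 0.0083 -0.0083 0.6;0 0 -0.125 -0.0017 0.0083 0 0.6;0 0 -0.1528 -0.0017 0.0083 0.0067 0.6;0 0 -0.1806 -0.0017 0.0083 0.0083 0.6;0 0 -0.2083 -0.0017 0.0083 0.0083 0.6"
}}

```text
time: 25.22
eef_pos: [0.55, -0.1927, -0.0031]
tcp_rot: [0.792, 0.611, 0.001, 0.002]
contact_force: [0.0, -0.3, 0.2]
opening: 0.801
finger_force: 0.0
```

To row units: -15 degrees / 360 = -0.0417.

Emit:
{"method": "send_rows", "body": {
  "rows": "0 0 -0.0278 0 0 0 0.6;0 0 -0.0417 0 0 0 0.6;0 0 -0.0417 0 0 0 -1;0 0 -0.0417 0 0 0 -1;0 0 -0.0417 0 0 0 -1;0 0 -0.0417 0 0 0 -1"
}}

```text
time: 25.98
eef_pos: [0.5498, -0.1927, -0.0029]
tcp_rot: [0.708, 0.706, 0.0, 0.001]
contact_force: [-1.7, 1.4, 5.9]
opening: 0.594
finger_force: 20.5
```

```bash
python3 st.py
```

```text
25.98 [ 549.8 -192.7   -2.9] yaw 89.89 tilt [ 0.0019 -0.0009] [-1.66  1.41  5.88] 0.5944504578251402 20.530116073787212 [-0.51  0.38  1.93  0.    0.83 -0.51]
```

Gripped. I'll open, turn back and grip at yaw 0.

To row units: 62 degrees / 360 = 0.1722.

Emit:
{"method": "send_rows", "body": {
  "rows": "0 0 0 0 0 0 0.6;0 0 0 0 0 0 0.6;0 0 0.0292 0 0 0 0.6;0 0 0.0583 0 0 0 0.6;0 0 0.0875 0 0 0 0.6;0 0 0.1167 0 0 0 0.6;0 0 0.1444 0 0 0 0.6;0 0 0.1722 0 0 0 0.6"
}}

```text
time: 26.98
eef_pos: [0.5485, -0.1923, -0.0053]
tcp_rot: [0.971, 0.239, -0.0, -0.0]
contact_force: [0.2, -1.0, 0.3]
opening: 0.798
finger_force: 0.0
```

To row units: 27.9 degrees / 360 = 0.0775.

Emit:
{"method": "send_rows", "body": {
  "rows": "0 0 0.0278 0 0 0 0.6;0 0 0.0556 0 0 0 0.6;0 0 0.0775 0 0 0 0.6;0 0 0.0775 0 0 0 0.6;0 0 0.0775 0 0 0 -1;0 0 0.0775 0 0 0 -1;0 0 0.0775 0 0 0 -1;0 0 0.0775 0 0 0 -1"
}}

```text
time: 27.98
eef_pos: [0.5488, -0.1926, -0.0048]
tcp_rot: [1.0, 0.001, 0.0, 0.0]
contact_force: [-1.6, -1.8, 2.5]
opening: 0.595
finger_force: 21.5
```

To row units: -220 mm / 600 = -0.3667, -190 mm / 600 = -0.3167.

Emit:
{"method": "send_rows", "body": {
  "rows": "0 0 0 0 0 0 -1;0 0 0 0 0 -0.0333 -1;0 0 0 0 0 -0.1167 -1;0 0 0 0 0 -0.2167 -1;0 0 0 0 0 -0.3167 -1;0 0 0 0 0 -0.3667 -1;0 0 0 0 0 -0.3667 -1",
  "grip_force": 50
}}

```text
time: 28.85
eef_pos: [0.55, -0.1928, 0.2187]
tcp_rot: [1.0, 0.001, 0.003, 0.001]
contact_force: [1.0, 0.2, -3.1]
opening: 0.581
finger_force: 53.0
```

```bash
python3 st.py
```

```text
28.85 [ 550.  -192.8  218.7] yaw 0.07 tilt [ 0.0062 -0.003 ] [ 0.95  0.18 -3.13] 0.5808956736752063 53.00124630331993 [-0.51  0.09  1.82  0.    1.23  1.06]
```

To row units: -377 mm / 600 = -0.6283, -365 mm / 600 = -0.6083.

Emit:
{"method": "send_rows", "body": {
  "rows": "0 0 0 0 -0.05 0 -1;0 0 0 0.0017 -0.15 0 -1;0 0 0 0.005 -0.25 0 -1;0 0 0 0.0083 -0.35 0 -1;0 0 0 0.0117 -0.45 0 -1;0 0 0 0.0117 -0.55 0 -1;0 0 0 0.0117 -0.6083 0 -1;0 0 0 0.0117 -0.6283 0 -1"
}}

```text
time: 29.85
eef_pos: [0.5531, 0.1865, 0.2116]
tcp_rot: [1.0, 0.002, -0.003, 0.0]
contact_force: [-0.2, -0.8, -3.8]
opening: 0.584
finger_force: 53.0
```

To row units: 14 mm / 600 = 0.0233, 8 mm / 600 = 0.0133.

Emit:
{"method": "send_rows", "body": {
  "rows": "0 0 0 0 0 0.0133 -1;0 0 0 0 0 0.0233 -1;0 0 0 0 0 0.0233 -1;0 0 0 0 0 0.0233 -1"
}}

```text
time: 30.35
eef_pos: [0.5555, 0.1838, 0.2009]
tcp_rot: [1.0, -0.0, -0.0, 0.0]
contact_force: [0.3, -0.2, -2.7]
opening: 0.583
finger_force: 53.0
```

```bash
python3 st.py
python3 - <<'E'
from rf import *
a=cam('scene');s=ctrl.get_state()
print(s['eef_pos'],bore(a,(.557,.186),zt=s['eef_pos'][2]+.021,rng=10))
E
```

```text
30.35 [555.5 183.8 200.9] yaw -0.01 tilt [-0.     -0.0001] [ 0.26 -0.21 -2.75] 0.5832813701930922 53.03997751325369 [ 0.15  0.11  1.83 -0.    1.2   1.72]
[0.55559386 0.18394719 0.2012334 ] (48.7, array([0.556 , 0.1825]))
```

To row units: 53 mm / 600 = 0.0883, 48 mm / 600 = 0.08.

Emit:
{"method": "send_rows", "body": {
  "rows": "0 0 0 0 -0.0017 0.02 -1;0 0 0 0 -0.0017 0.04 -1;0 0 0 0 -0.0017 0.0533 -1;0 0 0 0 -0.0017 0.0633 -1;0 0 0 0 -0.0017 0.0717 -1;0 0 0 0 -0.0017 0.08 -1;0 0 0 0 -0.0017 0.0883 -1;0 0 0 0 -0.0017 0.0883 -1"
}}

```text
time: 31.4
eef_pos: [0.555, 0.1856, 0.1474]
tcp_rot: [1.0, 0.001, -0.0, 0.0]
contact_force: [-0.4, 0.4, -2.5]
opening: 0.581
finger_force: 53.0
```

```bash
python3 s2.py
```

```text
31.6 [555.5 185.7 148.3] F [ 0.52 -0.21 -2.87] T [ 0.01 -0.01 -0.05] 0.581
[(0.88, array([0.579, 0.182, 0.105]))]
```

To row units: 32 mm / 600 = 0.0533, 29 mm / 600 = 0.0483.

Emit:
{"method": "send_rows", "body": {
  "rows": "0 0 0 0 0.0008 0.0083 -1;0 0 0 0 0.0008 0.0167 -1;0 0 0 0 0.0008 0.025 -1;0 0 0 0 0.0008 0.0333 -1;0 0 0 0 0.0008 0.0417 -1;0 0 0 0 0.0008 0.0483 -1;0 0 0 0 0.0008 0.0533 -1;0 0 0 0 0.0008 0.0533 -1"
}}

```text
time: 32.65
eef_pos: [0.5551, 0.1851, 0.1158]
tcp_rot: [1.0, 0.001, -0.0, 0.0]
contact_force: [-1.3, 0.4, -1.7]
opening: 0.581
finger_force: 53.1
```

```bash
python3 s2.py
```

```text
32.85 [555.4 185.2 116.2] F [-0.39  0.26 -2.39] T [0.01 0.05 0.02] 0.581
[(0.57, array([0.581, 0.179, 0.101])), (0.24, array([ 0.664, -0.175,  0.02 ]))]
```

To row units: 7 mm / 600 = 0.0117, 5 mm / 600 = 0.0083.

Emit:
{"method": "send_rows", "body": {
  "rows": "0 0 0 0 0 0.005 -1;0 0 0 0 0 0.0083 -1;0 0 0 0 0 0.0117 -1;0 0 0 0 0 0.0117 -1"
}}

```text
time: 33.4
eef_pos: [0.5556, 0.1852, 0.1091]
tcp_rot: [1.0, 0.001, 0.0, -0.0]
contact_force: [0.5, 0.5, -0.2]
opening: 0.579
finger_force: 53.2
```

```bash
python3 s2.py
```

```text
33.6 [555.6 185.2 109.2] F [ 1.01  0.65 -0.87] T [ 0.02 -0.12  0.05] 0.582
[(0.58, array([0.579, 0.182, 0.097]))]
```

To row units: 3 mm / 600 = 0.005, 2 mm / 600 = 0.0033.

Emit:
{"method": "send_rows", "body": {
  "rows": "0 0 0 0 0 0.0033 -1;0 0 0 0 0 0.005 -1;0 0 0 0 0 0.005 -1;0 0 0 0 0 0.005 0.6;0 0 0 0 0 0.005 0.6;0 0 0 0 0 0.005 0.6;0 0 0 0 0 0.005 0.6",
  "grip_force": 20
}}

```text
time: 34.52
eef_pos: [0.5551, 0.1851, 0.1059]
tcp_rot: [1.0, 0.001, -0.0, 0.0]
contact_force: [-0.3, 1.1, -0.1]
opening: 0.802
finger_force: 0.0
```

To row units: 150 mm / 600 = 0.25, -120 mm / 600 = -0.2.

Emit:
{"method": "send_rows", "body": {
  "rows": "0 0 0 0 0 -0.0167 0.6;0 0 0 0 0 -0.0667 0.6;0 0 0 0 0 -0.15 0.6;0 0 0 0 0 -0.2 0.6;0 0 0 0 0.1 -0.2 0.6;0 0 0 0 0.2 -0.2 0.6;0 0 0 0 0.25 -0.2 0.6;0 0 0 0 0.25 -0.2 0.6"
}}

```text
time: 35.52
eef_pos: [0.5556, 0.0333, 0.2268]
tcp_rot: [1.0, -0.001, 0.001, 0.0]
contact_force: [-0.5, 0.1, -0.1]
opening: 0.8
finger_force: 0.0
```

```bash
python3 st.py
python3 - <<'E'
from rf import *
a=cam('scene');b=cam('top');save(a,'e_s.png')
im=np.hstack([cv2.resize(a['color'][180:250,300:370,::-1],(400,400),interpolation=2),cv2.resize(b['color'][185:235,175:225,::-1],(400,400),interpolation=2)])
cv2.imwrite('pics/e1.png',im)
for n,p in(('s',a),('t',b)):
  for t in ('ring1','pan'): print(n,t,[(round(r['p'],2),w(p,r['position']).round(3)) for r in ctrl.look_for(p,t)[:5]])
E
```

```text
35.52 [555.6  33.3 226.8] yaw -0.14 tilt [ 0.0011 -0.0001] [-0.49  0.1  -0.08] 0.7999381440780675 0.0 [-0.12  0.03  1.87 -0.    1.24  1.45]
s ring1 [(0.76, array([ 0.665, -0.171,  0.02 ])), (0.62, array([ 0.464, -0.082,  0.019])), (0.6, array([0.568, 0.188, 0.131]))]
s pan [(0.67, array([0.578, 0.181, 0.096]))]
t ring1 [(0.87, array([ 0.46 , -0.083,  0.02 ])), (0.85, array([0.555, 0.188, 0.126]))]
t pan [(0.75, array([0.555, 0.189, 0.094]))]
```

View pics/e1.png

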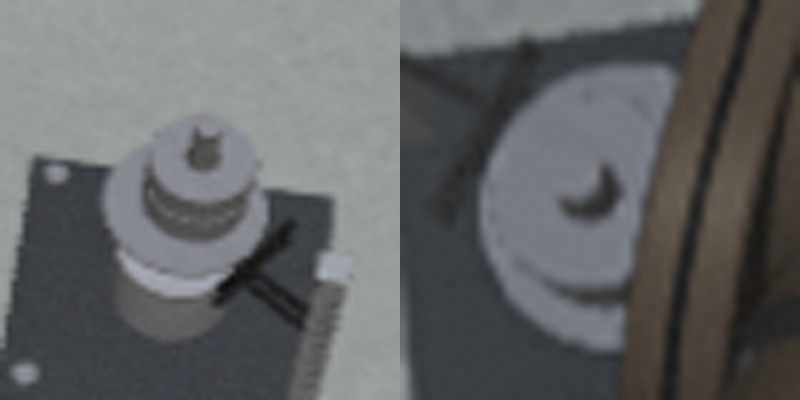

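The left view shows two rings stacked flat on the pan, with the stem tip showing in the upper bore at (205,150). I'll do a quick numerical check of the pan height by fitting the rim before handing in.

Run:
```python
from h import *
p=cam('scene');th=np.linspace(0,2*np.pi,180,endpoint=False)
for f in ('s0.png','e_s.png'):
    g=cv2.GaussianBlur(cv2.imread('pics/'+f)[:,:,::-1].astype(np.float32).mean(2),(0,0),.6)
    def rim(c,r,z,sel):
        P=np.array([proj(p,(c[0]+r*np.cos(t),c[1]+r*np.sin(t),z)) for t in th[sel]],np.float32)
        return cv2.remap(g,P[:,0].reshape(1,-1),P[:,1].reshape(1,-1),1)[0]
    res=[]
    for z in np.arange(.08,.125,.001):
        b=max((np.abs(rim((x,y),.0375,z,slice(None))-rim((x,y),.0425,z,slice(None))).mean(),x,y) for x in np.arange(.558,.5655,.001) for y in np.arange(.178,.184,.001))
        res.append((round(float(b[0]),1),round(z,3),np.round(b[1:],3)))
    print(f,sorted(res,key=lambda r:-r[0])[:5])
```

```text
s0.png [(23.9, np.float64(0.115), array([0.562, 0.181])), (23.8, np.float64(0.113), array([0.561, 0.181])), (23.8, np.float64(0.116), array([0.563, 0.181])), (23.8, np.float64(0.118), array([0.564, 0.181])), (23.7, np.float64(0.109), array([0.558, 0.18 ]))]
e_s.png [(29.9, np.float64(0.095), array([0.565, 0.182])), (29.7, np.float64(0.086), array([0.559, 0.181])), (29.7, np.float64(0.087), array([0.56 , 0.181])), (29.7, np.float64(0.089), array([0.561, 0.181])), (29.7, np.float64(0.092), array([0.563, 0.182]))]
```

```bash
python3 -c "
from plant import ctrl
print(ctrl.sign_off())"
```

```text
the job is handed in; nothing more can be done
None
```

I put two rings on the stem and let them go; by my estimate the pan's top rests 90–95 mm above the bench, between the marks at 85.5 and 98.5 mm, and the job is handed in (the hand-in returned no verdict).

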